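# Fit the tube block on the block heater

### The arm

A 6-joint arm with a two-finger parallel gripper is mounted at the origin on the work surface. World frame = base frame: x ahead of the robot, y to its left, z up, the work surface at z = 0. Lengths are in mm, angles in rad, forces in N, time in s.
With the tool pointing down it reaches from about 225 to 875 mm from the base axis. Payload 3.4 kg.
Tool frame: the origin (TCP) lies midway between the tips of the shut fingers; the grasp point (between the pads) lies 19 mm behind it; z points along the fingers, y is the direction in which the jaws open and shut (so a half turn about z gives the same grasp; the last joint's range is limited). The gripper opens to 85 mm and grips with 20 to 120 N. Pads are 22 mm wide; open, the fingers measure 114 mm over their backs; the gripper's body (76 mm by 85 mm) begins 54 mm behind the grasp point. The pads swing forward as they close: fully open they stand 13 mm farther back than shut.
Start: joints at [1.228, 0.276, 1.505, -0, 1.361, -0.121], TCP at [126.506, 560.945, 231.328] pointing down, gripper open.
Joint ranges: [-2.89, 2.89], [-0.75, 2.08], [0.22, 2.7], [-1.18, 4.32], [0.11, 2.71], [-2.7, 2.7]. Speed limits (rad/s): [2.57, 2.57, 3.14, 3.14, 3.14, 3.14].

### API

Orientations are given as a unit quaternion [x, y, z, w].
In Python, from plant import robot gives the robot as it stands.
- The arm moves only by the shell command python3 -m inch 'ROWS' [FORCE]. ROWS is JSON, a list of rows, each a list of 7 numbers: the turn, a rotation vector about the tool's x, y, z in rad, then the shift along the tool's x, y, z in m, then the gripper command: -1 is shut, 1 is fully open, values between are in proportion. In form: [[ax, ay, az, dx, dy, dz, grip], ...]. A call has 1 to 8 rows; each row is the pose to reach, as a shift and turn from the pose commanded when the call began, along the tool's axes at that moment; what a row does not reach only later rows make up. A row lasts 1/12 s, in which the tool goes at most 41.7 mm and 7.16 degrees, less where a joint would pass 70% of its speed; a pose out of reach is approached as far as the arm can. A call with a gripper value outside its range is refused whole. The fingers move at their own pace and stop on an object; FORCE is the grip in N (left out, the last holds). Time passes only in rows, so rows that repeat a pose let the fingers close. It gives the time, the measured TCP pose, the force and the opening at its end, in the units of the state.
- robot.sense(): the state, without advancing time (a new reading comes with each control period).
- robot.get_image(name): name is "side" or "top" or "wrist"; returns a dict with "frame" (384x512x3 uint8, red, green, blue), "fx", "fy", "cx", "cy" (pixels), "xyz" and "attitude" of the camera in the world; the wrist camera has in their place "tool_from_camera" (4x4, takes a point from camera to tool coordinates, whose origin is the TCP and whose axes are the flange's). Camera axes: x right, y down, z forward; pixel columns grow to the right and rows downward; lengths in mm; the calibration is good to about 2 mm. The wrist camera is an equidistant fisheye: a pixel r from the principal point sees the ray r / f radians off the axis. A picture is of the moment at which its call begins: read the wrist's pose just before it. There is no depth.
- robot.job_done(): hands the job in, once; it reports no verdict.
Trained networks look in the newest picture that a camera, given by its name, has taken for a name from the list of things; names that differ only in an ending like _2 or _b are one class to them, and where a whole thing is asked for, a point or a joint stands for the part that bears it (a point fixed in the world has none). Each returns a list of dicts, best first, with "score" (0 to 1); they miss things now and then, are a little off and sometimes report something else, mostly with a low value. They report only what shows in the picture. A call takes as long as a camera call. They do not tell look-alikes from the thing itself.
- robot.silhouettes(camera, query): "pixels" (384x512 bool, what is visible of it).
- robot.spot_point(camera, query): "at" ([x, y, z] in mm, in the coordinates of the camera as it stood for that picture, good to about 4 mm: a listed point, or the origin of a listed thing).
The state is a dict: "time": time; "joint_pos": joint angles; "joint_vel": joint speeds; "joint_torque": joint torques, N m; "eef_pos": TCP position; "eef_rot": TCP orientation; "ft_force": force on the tool from outside, world axes, zero at the start; "wrist_torque": the same for the moment, N m; "grip_width": finger opening in mm.
Only numpy, scipy, OpenCV 4.12 (cv2) and the standard library are available. Lean on these libraries where they do the work, as an engineer would, in place of code of your own. Each camera call takes 0.05 s, during which the arm holds its last target.

### The job

Take the transit cover off the block heater's deck and drop it in the crate. Then fit the aluminium tube block: set it on the deck against the back rail, about 20 mm to one side of its seat, and slide it along the rail until it drops over the locating pin. Press it fully down on the sprung heating plate and finish still holding it down with the fingers, so that its retaining screws can be done up.

Things in the scene. Friction and masses are not known exactly. Their poses are not given: they have to be found in the camera images.
- heater: Block heater (fixed), white and blue, 260 mm deep (x) by 200 wide (y); origin: centre of its underside; x points from control panel to back rail, y along the rail. On top: flat aluminium deck 85 mm above the bench, 100 (x) by 172 mm (y). The straight steel rail along its back is 150 mm long, 8 mm thick, 13 mm above the deck; its front face is 26 mm behind the pin's axis.
- seat (a point): Centre of the block's seat: point on the deck surface on the locating pin's axis; axes as the heater (x to the back, y along the rail). The fixed upright steel pin is 10 mm across, its tip 9 mm above the deck (top 3 mm tapers to 5 mm across); at first it is hidden under the transit cover. The seated block is central on the pin, long sides parallel to the rail.
- plate (a joint): Sprung heating plate, 72 mm (along the rail) by 30 mm, round the pin: 0 = up (face 4 mm above the deck, 5 mm below the pin's tip), 0.004 m = pressed level with the deck, so that the block stands on the deck. Its spring pushes up with 7.5 N at 0 and 11 N at 0.004, more than the block's weight: the block comes up again when not held down.
- cover_grip (a point): Transit cover (loose, 40 g): grey plastic upturned tray, 46 x 94 mm, 14 mm high, standing on the deck over plate and pin, long sides along the rail. An upright grip rib, 10 mm thick and 50 mm long, rises 34 mm from the middle of its top. This point is the rib's centre, 31 mm above the cover's underside; x is across the rib (grip there), y along it, z up.
- block_centre (a point): Aluminium tube block (loose, 0.44 to 0.66 kg), 50 mm (x) by 96 mm (y) by 60 mm high, tube wells in its flat top; this point is its centre, 30 mm above its underside; x is across it, y along it, z up. It starts upright on the bench. Grip it across the 50 mm, in its upper half: when it is seated the rail reaches 13 mm up its side and the fingertips must stay above that.
- block_base (a point): Centre of the block's underside, at the mouth of its locating hole: 12.5 mm across with a 1.5 mm bevel, 13 mm deep. The block is the same either way round. Axes as block_centre.
- crate_in (a point): Collection crate (fixed), open grey plastic box: centre of its inner floor, 4 mm above the bench; inside 162 mm (x) by 202 mm (y), rim 85 mm above the bench.
- tipbox: Bystander: closed box of pipette tips, blue with a pale lid, 84 x 124 mm, 67 mm high; origin at the centre of its underside. To be left where it stands.
- bottle: Bystander: brown reagent jar with a white cap, 62 mm across, 130 mm high; origin at the centre of its underside. To be left where it stands.
- rack: Bystander: blue tube rack with white-capped tubes, 56 x 116 mm, 49 mm high with its tubes; origin at the centre of its underside. To be left where it stands.
There are look-alikes about, which are no part of the job. What is shaped like the part that bears cover_grip but black or green is not meant.

How it is judged:
By the outcome, as a careful person would: the job done as asked, in the order asked, and still so for the second after the job is handed in, while the arm keeps its last pose, push and grip.
It also fails if it takes over 72 s, if anything falls off the work surface, if the arm or the gripper's body presses on something with over 40 N, if the wrist force passes 120 N, or if a joint passes its speed limit or range.

## Working session

There is one attempt and no reset: what is moved stays moved. The work goes in short steps, Python scripts to look and compute and a shell command to move; the robot and the scene stay as the last step left them, time stands still between calls to the robot, and variables do not carry over. Pictures are saved under pics/ and viewed, and the job is handed in when it is done.

```bash
ls; mkdir -p pics; cat > h.py <<'E'
import numpy as np,cv2,json
from scipy.spatial.transform import Rotation as R
from plant import robot
def cam(name,fn=None):
    s=robot.sense(); im=robot.get_image(name)
    if fn: cv2.imwrite('pics/'+fn,im['frame'][:,:,::-1])
    if name=='wrist':
        T=np.eye(4);T[:3,:3]=R.from_quat(s['eef_rot']).as_matrix();T[:3,3]=s['eef_pos']
        W=T@np.array(im['tool_from_camera'])
    else:
        W=np.eye(4);a=np.array(im['attitude']);W[:3,3]=im['xyz']
        W[:3,:3]=R.from_quat(a).as_matrix() if a.size==4 else a.reshape(3,3)
    return im,W
def spots(name,W,qs):
    for q in qs:
        for d in robot.spot_point(name,q)[:4]:
            print(name,q,round(d['score'],2),np.round((W@np.r_[d['at'],1])[:3],1))
E
python3 - <<'E'
from h import *
print(robot.sense())
for n in ['side','top','wrist']:
    im,W=cam(n,n+'0.png'); print(n,{k:v for k,v in im.items() if k!='frame'})
    spots(n,W,['heater','seat','cover_grip','block_centre','block_base','crate_in','tipbox','bottle','rack'])
print(robot.sense()['time'])
E
```

```text
pics
{'time': 0.0, 'joint_pos': array([ 1.22800854e+00,  2.76551074e-01,  1.50615213e+00, -2.35332584e-06,
        1.36072395e+00, -1.20983123e-01]), 'joint_vel': array([-0.001026  , -0.00076901, -0.00095135,  0.00011659,  0.00045851,
        0.00178506]), 'joint_torque': array([-5.62541882e-04, -4.16780448e+01, -2.45820379e+01,  1.41469377e-05,
        1.07293355e-02, -4.84165497e-06]), 'eef_pos': array([126.30447429, 560.39145572, 230.45720951]), 'eef_rot': array([ 1.10674841e-01,  9.93856246e-01, -8.92962196e-04, -2.09675687e-04]), 'ft_force': array([ 0.33169908,  0.17386012, -0.75469429]), 'wrist_torque': array([-0.01905675, -0.02172545,  0.00115   ]), 'grip_width': 85.30023379500561}
side {'fx': 432.2201850990477, 'fy': 432.2201850990477, 'cx': 254.62630938345137, 'cy': 190.6557897407653, 'xyz': array([236.71592098, 757.52651825, 946.11872613]), 'attitude': array([-0.16825821,  0.90300036, -0.39004806,  0.0643587 ])}
side heater 0.87 [501.3 -51.5   2.8]
side seat 0.67 [536.4 -52.5  84.9]
side cover_grip 0.81 [484.4 164.   26.2]
side cover_grip 0.8 [ 730.  -115.2   33.8]
side cov
[... 870 characters left out ...]
 [ 460.9 -322.3    3.3]
top tipbox 0.74 [689.2 291.6  -1.1]
top bottle 0.84 [ 6.654e+02 -3.105e+02  4.000e-01]
top bottle 0.41 [502.2 -51.4  -1.2]
top rack 0.74 [ 481.1 -513.4   -3.4]
wrist {'fx': 297.3186396354542, 'fy': 297.3186396354542, 'cx': 255.62611751387206, 'cy': 189.50836369158165, 'tool_from_camera': array([[ 2.07608945e-04, -9.63831604e-01, -2.66511905e-01,
         6.88476791e+01],
       [ 9.99999626e-01, -2.36987393e-05,  8.64691060e-04,
         5.30004430e-01],
       [-8.39732568e-04, -2.66511984e-01,  9.63831239e-01,
        -1.42090001e+02],
       [ 0.00000000e+00,  0.00000000e+00,  0.00000000e+00,
         1.00000000e+00]])}
wrist cover_grip 0.57 [477.7 163.6  29.5]
1.5
```

View pics/top0.png

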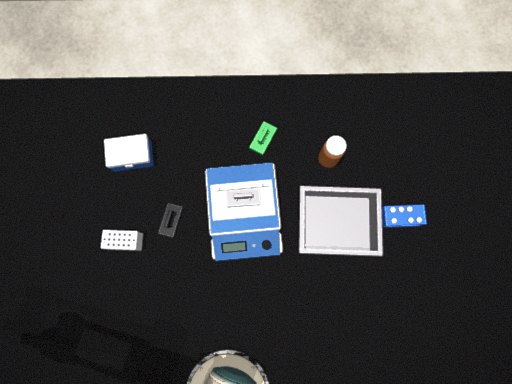

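View pics/side0.png

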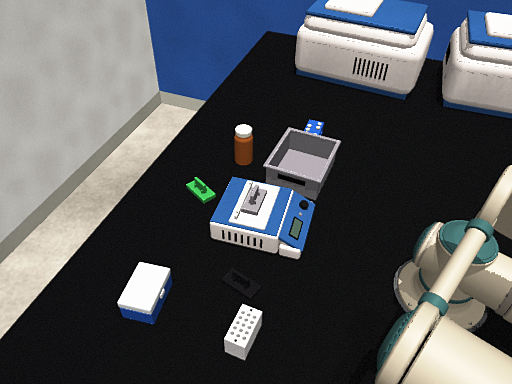

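The top view shows the heater at about (243,210) with the grey cover on its deck at (243,197). The block is at (121,240), the crate at (341,220), and the black and green look-alikes are at (170,220) and (263,137). Next I'll measure the yaws.

```bash
cat >> h.py <<'E'
def toplane(im,W,uv,z,fish=False):
    uv=np.atleast_2d(uv).astype(float)
    d=np.c_[(uv[:,0]-im['cx'])/im['fx'],(uv[:,1]-im['cy'])/im['fy']]
    if fish:
        r=np.linalg.norm(d,axis=1); k=np.where(r>1e-9,np.sin(r)/np.maximum(r,1e-9),1)
        d=np.c_[d*k[:,None],np.cos(r)]
    else: d=np.c_[d,np.ones(len(d))]
    w=d@W[:3,:3].T; o=W[:3,3]
    return o+w*((z-o[2])/w[:,2])[:,None]
def sil(name,im,W,q,z):
    for s in robot.silhouettes(name,q)[:3]:
        m=s['pixels'].astype(np.uint8)
        c,_=cv2.findContours(m,cv2.RETR_EXTERNAL,cv2.CHAIN_APPROX_NONE)
        c=max(c,key=len)[:,0]
        p=toplane(im,W,c,z,name=='wrist')[:,:2]
        r=cv2.minAreaRect(p.astype(np.float32)); 
        print(name,q,round(s['score'],2),'px',c.mean(0).round(),'c',np.round(r[0],1),'size',np.round(r[1],1),'ang',round(r[2],1))
E
python3 - <<'E'
from h import *
for n in ['top','side']:
    im,W=cam(n)
    for q,z in [('heater',85),('cover_grip',14+85),('block_centre',60),('crate_in',85)]: sil(n,im,W,q,z)
im,W=cam('top')
f=im['frame'][150:270,80:400][:,:,::-1]
cv2.imwrite('pics/topc.png',cv2.resize(f[:,115:215],None,fx=6,fy=5,interpolation=cv2.INTER_CUBIC))
cv2.imwrite('pics/topb.png',cv2.resize(f[60:120,0:100],None,fx=6,fy=6,interpolation=cv2.INTER_CUBIC))
E
```

```text
top heater 0.66 px [243. 211.] c [498.8 -50.2] size [262.9 197.4] ang 4.4
top cover_grip 0.9 px [243. 197.] c [530.2 -49.8] size [50. 94.] ang 2.9
top cover_grip 0.62 px [170. 220.] c [472.1 148.2] size [47.8 88.2] ang 73.8
top cover_grip 0.61 px [263. 138.] c [ 702.6 -108.1] size [43.1 90.5] ang 60.1
top block_centre 0.78 px [122. 240.] c [423.2 290.7] size [113.5  53. ] ang 86.6
top crate_in 0.69 px [340. 221.] c [ 465.8 -317.2] size [228.1 187.5] ang 87.0
side heater 0.73 px [262. 218.] c [495.6 -20.3] size [266.3 252.1] ang 4.6
side heater 0.67 px [314. 126.] c [ 470.6 -475.7] size [79.1 62.7] ang 88.7
side cover_grip 0.86 px [241. 284.] c [460.4 221.1] size [47.3 89. ] ang 73.9
side cover_grip 0.85 px [200. 190.] c [688.4 -31.3] size [47.7 99.3] ang 59.5
side cover_grip 0.76 px [254. 200.] c [531.3 -51.6] size [ 52.9 115. ] ang 2.7
side crate_in 0.76 px [302. 162.] c [ 462.4 -284.4] size [306.2 196.7] ang 87.0
```

View pics/topc.png

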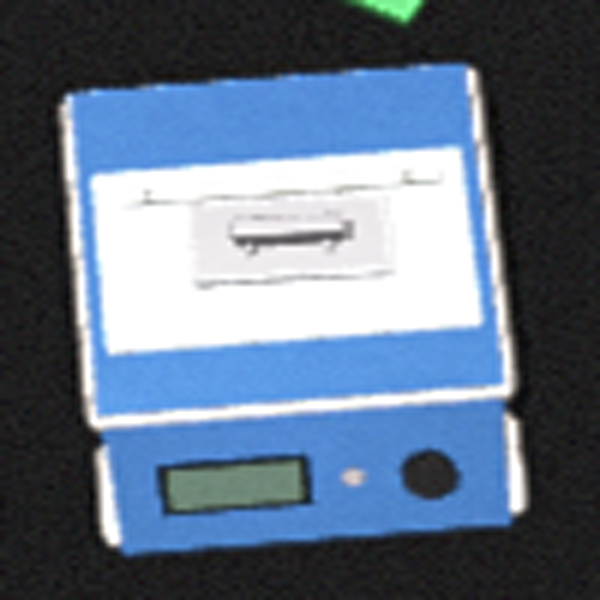

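```bash
cat >> h.py <<'E'
def go(x,y,z,yang):
    """target TCP, tool pointing down, tool-y at world angle yang deg"""
    s=robot.sense(); R0=R.from_quat(s['eef_rot']).as_matrix(); a=np.deg2rad(yang)
    ty=np.array([np.cos(a),np.sin(a),0]);tz=np.array([0,0,-1.]);tx=np.cross(ty,tz)
    Rt=np.c_[tx,ty,tz]
    rv=R.from_matrix(R0.T@Rt).as_rotvec(); d=R0.T@(np.array([x,y,z])-s['eef_pos'])/1000
    print('t',round(s['time'],2),'at',np.round(s['eef_pos'],1),'yang',round(np.rad2deg(np.arctan2(R0[1,1],R0[0,1])),2),'F',np.round(s['ft_force'],1),'w',round(s['grip_width'],1))
    print('rv',np.round(rv,4),'d',np.round(d,4),'rows>=',round(max(np.linalg.norm(d)/.0417,np.rad2deg(np.linalg.norm(rv))/7.16),1))
E
python3 -c "
from h import *
go(533,-50,230,4.4)"
```

```text
t 2.05 at [126.5 560.9 231.3] yang 77.29 F [-0.8  0.1  0.7] w 85.7
rv [ 1.0000e-04 -1.0000e-04  1.2722e+00] d [-0.5309 -0.5066  0.0013] rows>= 17.6
```

```bash
python3 -m inch '[[0,0,1.272,-0.531,-0.507,0,1],[0,0,1.272,-0.531,-0.507,0,1],[0,0,1.272,-0.531,-0.507,0,1],[0,0,1.272,-0.531,-0.507,0,1],[0,0,1.272,-0.531,-0.507,0,1],[0,0,1.272,-0.531,-0.507,0,1],[0,0,1.272,-0.531,-0.507,0,1],[0,0,1.272,-0.531,-0.507,0,1]]'
python3 -c "
from h import *
go(533,-50,230,4.4)"
```

```text
time: 2.72
eef_pos: [311.7, 281.6, 231.6]
eef_rot: [0.576, 0.818, 0.001, 0.0]
ft_force: [0.7, -0.0, 0.2]
grip_width: 85.4
t 2.72 at [311.7 281.6 231.6] yang 19.68 F [ 0.7 -0.   0.2] w 85.4
rv [ 0.0011 -0.0004  0.2667] d [-0.3868  0.0967  0.0016] rows>= 9.6
```

```bash
python3 -m inch '[[0,0,0.267,-0.375,0.094,0,1],[0,0,0.267,-0.375,0.094,0,1],[0,0,0.267,-0.375,0.094,0,1],[0,0,0.267,-0.375,0.094,0,1],[0,0,0.267,-0.375,0.094,0,1],[0,0,0.267,-0.375,0.094,0,1],[0,0,0.267,-0.375,0.094,0,1],[0,0,0.267,-0.375,0.094,0,1]]'
python3 -c "
from h import *
go(533,-50,230,4.4)"
```

```text
time: 3.38
eef_pos: [498.6, 5.2, 231.5]
eef_rot: [0.678, 0.735, 0.0, 0.0]
ft_force: [0.7, 0.2, 1.0]
grip_width: 85.0
t 3.38 at [498.6   5.2 231.5] yang 4.66 F [0.7 0.2 1. ] w 85.0
rv [ 0.0007 -0.0002  0.0045] d [-0.0578  0.0298  0.0015] rows>= 1.6
```

```bash
python3 - <<'E'
from h import *
for i in range(2): im,W=cam('wrist','w1.png')
go(533,-50,230,4.4)
spots('wrist',W,['heater','seat','cover_grip'])
sil('wrist',im,W,'cover_grip',99);sil('wrist',im,W,'cover_grip',133)
E
```

```text
t 3.48 at [501.7   2.  231.1] yang 4.36 F [-1.4  0.5 -0.7] w 85.2
rv [ 0.0028  0.0032 -0.0008] d [-0.0542  0.0273  0.0014] rows>= 1.5
wrist heater 0.97 [500.6 -50.5  -4.3]
wrist cover_grip 0.97 [ 734.5 -113.4   32.6]
wrist cover_grip 0.73 [525.8 -52.  116.8]
wrist cover_grip 0.69 [480.  163.8  31.1]
wrist cover_grip 0.84 px [248.  28.] c [485.  141.8] size [37.  72.2] ang 73.6
wrist cover_grip 0.72 px [399. 248.] c [675.7 -68.1] size [35.5 85.3] ang 60.6
wrist cover_grip 0.69 px [277. 225.] c [529.3 -48.5] size [46.5 97.1] ang 3.0
wrist cover_grip 0.84 px [248.  28.] c [486.5 132.6] size [32.4 63.2] ang 73.6
wrist cover_grip 0.72 px [399. 248.] c [653.6 -51.3] size [31.1 74.7] ang 60.6
wrist cover_grip 0.69 px [277. 225.] c [525.3 -34.1] size [40.7 85.1] ang 3.0
```

View pics/w1.png

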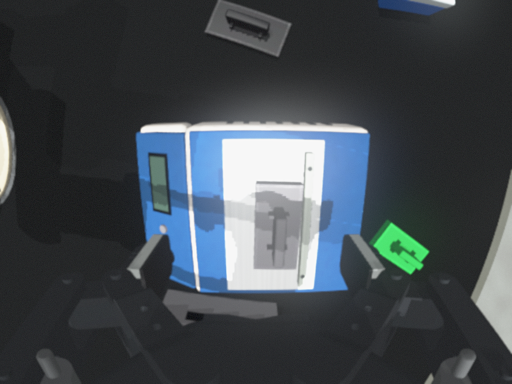

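The wrist view shows the rail running from about (309,153) to (302,285), with the cover standing at (278,225) in front of it. I'll zoom in for the rail and deck edges.

```bash
python3 -c "
import cv2
f=cv2.imread('pics/w1.png')[120:300,210:380]
cv2.imwrite('pics/w1z.png',cv2.resize(f,None,fx=3.3,fy=3.3,interpolation=cv2.INTER_CUBIC))"
```

```text
(no output)
```

View pics/w1z.png

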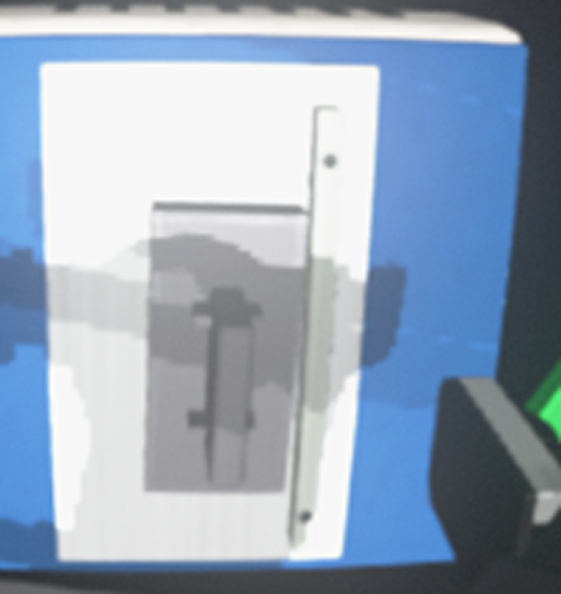

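```bash
python3 - <<'E'
from h import *
s=robot.sense()
im=dict(fx=297.3186,fy=297.3186,cx=255.626,cy=189.508)
img,W=cam('wrist')
g=lambda pts,z: toplane(im,W,np.array(pts)/3.3+[210,120],z,True)[:,:2]
def ang(a,b): d=b-a; return np.rad2deg(np.arctan2(d[1],d[0]))
D=g([(40,63),(380,67),(341,558),(58,560)],85);print('deck',D.round(1),'c',D.mean(0).round(1),[round(ang(D[i],D[(i+1)%4]),1) for i in range(4)])
r=g([(315,107),(292,545)],98);print('rail',r.round(1),ang(r[0],r[1])+90,np.linalg.norm(r[0]-r[1]),r.mean(0))
c=g([(152,210),(307,212),(285,492),(145,490)],99);print('cover',c.round(1),c.mean(0),[round(ang(c[i],c[(i+1)%4]),1) for i in range(4)])
c=g([(218,325),(253,325),(243,485),(212,485)],133);print('rib',c.round(1),c.mean(0),[round(ang(c[i],c[(i+1)%4]),1) for i in range(4)])
E
```

```text
deck [[ 459.8   45.2]
 [ 560.8   53.2]
 [ 574.2 -118. ]
 [ 474.1 -126. ]] c [517.2 -36.4] [np.float64(4.5), np.float64(-85.5), np.float64(-175.4), np.float64(94.8)]
rail [[ 540.    40.8]
 [ 552.6 -104.5]] 4.945479156406435 145.88072121779948 [546.3298662  -31.86073733]
cover [[496.2   6.8]
 [541.2  10.1]
 [547.  -83.2]
 [501.7 -85.7]] [521.53477899 -37.99873298] [np.float64(4.1), np.float64(-86.5), np.float64(-176.9), np.float64(93.4)]
rib [[515.4 -14.1]
 [524.6 -13.3]
 [527.7 -61.9]
 [519.  -62.5]] [521.65863866 -37.93018202] [np.float64(4.5), np.float64(-86.3), np.float64(-176.1), np.float64(94.3)]
```

```bash
python3 - <<'E'
from h import *
go(533,-50,230,4.4); go(528,-40,230,3.8)
E
```

```text
t 3.78 at [496.9   8.5 231.4] yang 4.8 F [ 0.3 -1.7 -0.1] w 85.7
rv [-0.0002 -0.0005  0.0069] d [-0.0613  0.031   0.0014] rows>= 1.6
t 3.78 at [496.9   8.5 231.4] yang 4.8 F [ 0.3 -1.7 -0.1] w 85.7
rv [-0.0002 -0.0005  0.0174] d [-0.0509  0.0269  0.0014] rows>= 1.4
```

```bash
python3 -m inch '[[0,0,0.007,-0.05,0.031,0,1],[0,0,0.007,-0.05,0.031,0,1],[0,0,0.007,-0.05,0.031,0,1],[0,0,0.007,-0.05,0.031,0,1],[0,0,0.007,-0.05,0.031,0,1]]'
python3 - <<'E'
from h import *
for i in range(3): go(533,-50,230,4.4);im,W=cam('wrist','w2.png')
np.save('W2.npy',W)
spots('wrist',W,['heater','seat','cover_grip'])
cv2.imwrite('pics/w2z.png',cv2.resize(im['frame'][100:280,200:370,::-1],None,fx=3.3,fy=3.3,interpolation=cv2.INTER_CUBIC))
E
```

```text
time: 4.2
eef_pos: [531.9, -38.9, 231.2]
eef_rot: [0.68, 0.733, -0.0, -0.001]
ft_force: [0.2, 0.0, -1.0]
grip_width: 85.5
t 4.2 at [531.9 -38.9 231.2] yang 4.34 F [ 0.2  0.  -1. ] w 85.5
rv [-0.001  -0.0011 -0.001 ] d [-0.0111  0.0002  0.0012] rows>= 0.3
t 4.25 at [531.9 -38.9 231.3] yang 4.35 F [-0.7  0.7 -1. ] w 85.5
rv [-0.0008 -0.0009 -0.0008] d [-0.0112  0.0003  0.0013] rows>= 0.3
t 4.3 at [531.9 -38.9 231.3] yang 4.36 F [ 0.7 -0.4 -0.1] w 85.4
rv [-0.0006 -0.0007 -0.0006] d [-0.0111  0.0003  0.0013] rows>= 0.3
wrist heater 0.64 [498.7 -53.2  -5.1]
wrist seat 0.7 [ 462.5 -321.2    3.6]
wrist cover_grip 0.89 [ 736.9 -109.8   30.4]
wrist cover_grip 0.73 [527.6 -53.1 117.8]
```

View pics/w2z.png

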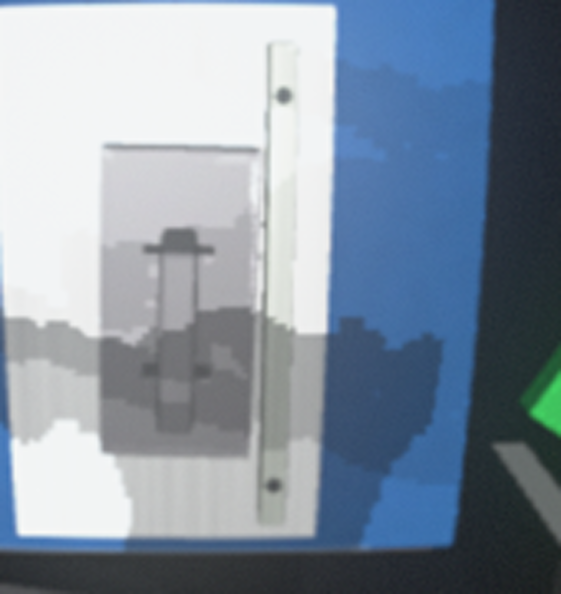

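The zoomed view shows the rail's front edge from (267,42) to (258,523), the cover's top over (102–257,150–455), and the rib from (161,253) to (195,433).

```bash
cat >> h.py <<'E'
def pick(W,pts,z,zoom=3.3,off=(200,100)):
    im=dict(fx=297.3186,fy=297.3186,cx=255.626,cy=189.508)
    return toplane(im,W,np.array(pts)/zoom+np.array(off),z,True)[:,:2]
def ang(a,b): d=b-a; return round(float(np.rad2deg(np.arctan2(d[1],d[0]))),1)
E
python3 - <<'E'
from h import *
W=np.load('W2.npy');g=lambda p,z:pick(W,p,z)
D=g([(336,7),(316,537),(17,535)],85);print('deck',D.round(1),'c',((D[0]+D[2])/2).round(1),ang(D[0],D[1])+90,ang(D[2],D[1]))
for r in [g([(267,42),(258,523)],98),g([(299,43),(285,524)],98)]:print('rail',r.round(1),ang(r[0],r[1])+90,np.linalg.norm(r[0]-r[1]),r.mean(0))
c=g([(102,150),(257,152),(249,457),(101,452)],99);print('cover',c.round(1),c.mean(0),[ang(c[i],c[(i+1)%4]) for i in range(4)])
c=g([(161,253),(199,253),(195,433),(156,433)],133);print('rib',c.round(1),c.mean(0),[ang(c[i],c[(i+1)%4]) for i in range(4)])
go(530,-50,160,3.5)
E
```

```text
deck [[ 569.2   40.5]
 [ 582.4 -130.8]
 [ 481.8 -138.2]] c [525.5 -48.9] 4.400000000000006 4.2
rail [[ 548.8   28.2]
 [ 560.6 -119.5]] 4.5 148.22774560895937 [554.70336407 -45.66251099]
rail [[ 557.8   28.8]
 [ 569.2 -119.4]] 4.400000000000006 148.5950499743419 [563.51675762 -45.29896441]
cover [[505.1  -5.7]
 [548.6  -2.9]
 [555.2 -96.1]
 [509.8 -97.9]] [529.68538078 -50.64498968] [3.6, -86.0, -177.7, 92.9]
rib [[524.1 -26.3]
 [533.6 -25.5]
 [536.5 -74.5]
 [526.2 -75.3]] [530.0978693  -50.42321848] [4.4, -86.6, -175.5, 92.4]
t 4.5 at [532.4 -39.5 231.5] yang 4.34 F [ 0.2  0.  -0. ] w 85.2
rv [ 0.0001 -0.0001  0.0147] d [-0.0103 -0.0032  0.0715] rows>= 1.7
```

```bash
python3 -m inch '[[0,0,0.01,-0.011,-0.003,0.06,1],[0,0,0.01,-0.011,-0.003,0.1,1],[0,0,0.01,-0.011,-0.003,0.127,1],[0,0,0.01,-0.011,-0.003,0.127,1],[0,0,0.01,-0.011,-0.003,0.127,1]]'
python3 -c "
from h import *
go(530,-50.5,105,3.8)"
```

```text
time: 4.92
eef_pos: [528.7, -50.7, 102.6]
eef_rot: [0.684, 0.73, -0.001, -0.003]
ft_force: [0.3, 0.4, 0.8]
grip_width: 85.4
t 4.92 at [528.7 -50.7 102.6] yang 3.72 F [0.3 0.4 0.8] w 85.4
rv [-0.0056 -0.0018 -0.0014] d [ 0.0001  0.0013 -0.0024] rows>= 0.1
```

```bash
python3 -m inch '[[0,0,0,0,0.001,-0.001,-1],[0,0,0,0,0.001,-0.001,-1],[0,0,0,0,0.001,-0.001,-1],[0,0,0,0,0.001,-0.001,-1],[0,0,0,0,0.001,-0.001,-1],[0,0,0,0,0.001,-0.001,-1],[0,0,0,0,0.001,-0.001,-1],[0,0,0,0,0.001,-0.001,-1]]' 30
python3 -c "
from h import *
go(530,-50.5,105,3.8)"
```

```text
time: 5.58
eef_pos: [532.1, -51.2, 106.1]
eef_rot: [0.684, 0.73, 0.0, 0.001]
ft_force: [-1.0, 0.3, 5.3]
grip_width: 9.6
t 5.58 at [532.1 -51.2 106.1] yang 3.72 F [-1.   0.3  5.3] w 9.6
rv [ 0.0014  0.0002 -0.0014] d [ 0.0009 -0.002   0.0011] rows>= 0.1
```

```bash
python3 -m inch '[[0,0,0,0,0,-0.02,-1],[0,0,0,0,0,-0.05,-1],[0,0,0,0,0,-0.09,-1],[0,0,0,0.042,-0.01,-0.1,-1],[0,0,0,0.083,-0.02,-0.1,-1],[0,0,0,0.124,-0.03,-0.1,-1],[0,0,0,0.165,-0.04,-0.1,-1],[0,0,0,0.2,-0.05,-0.1,-1]]'
python3 -c "
from h import *
go(462,-321,205,3.8)"
```

```text
time: 6.25
eef_pos: [467.8, 146.7, 205.2]
eef_rot: [0.684, 0.729, 0.0, -0.0]
ft_force: [-0.4, 0.4, -0.4]
grip_width: 9.5
t 6.25 at [467.8 146.7 205.2] yang 3.68 F [-0.4  0.4 -0.4] w 9.5
rv [ 0.0001 -0.0004 -0.0022] d [-0.4664 -0.0358  0.    ] rows>= 11.2
```

I got the sign wrong: tool x points to world +y, so the arm moved away from the crate. Nothing was touched, and the cover is still held. I'll reverse it.

```bash
python3 -m inch '[[0,0,0,-0.463,-0.036,0,-1],[0,0,0,-0.463,-0.036,0,-1],[0,0,0,-0.463,-0.036,0,-1],[0,0,0,-0.463,-0.036,0,-1],[0,0,0,-0.463,-0.036,0,-1],[0,0,0,-0.463,-0.036,0,-1],[0,0,0,-0.463,-0.036,0,-1],[0,0,0,-0.463,-0.036,0,-1]]'
python3 -c "
from h import *
go(462,-321,205,3.8)"
```

```text
time: 6.92
eef_pos: [463.8, -189.9, 205.0]
eef_rot: [0.684, 0.73, 0.0, -0.0]
ft_force: [0.3, 0.0, -0.8]
grip_width: 9.6
t 6.92 at [ 463.8 -189.9  205. ] yang 3.72 F [ 0.3  0.  -0.8] w 9.6
rv [-0.0002 -0.0005 -0.0013] d [-0.1307 -0.0104 -0.    ] rows>= 3.1
```

```bash
python3 -m inch '[[0,0,0,-0.12,-0.01,0,-1],[0,0,0,-0.12,-0.01,0,-1],[0,0,0,-0.12,-0.01,0,-1],[0,0,0,-0.12,-0.01,0,-1],[0,0,0,-0.12,-0.01,0.04,-1],[0,0,0,-0.12,-0.01,0.08,-1],[0,0,0,-0.12,-0.01,0.08,-1]]'
python3 -c "
from h import *
go(462,-321,35,3.8)
im,W=cam('top','t2.png')"
```

```text
time: 7.5
eef_pos: [457.3, -304.4, 118.2]
eef_rot: [0.684, 0.729, -0.0, -0.008]
ft_force: [-0.7, -0.1, -1.1]
grip_width: 9.3
t 7.5 at [ 457.3 -304.4  118.2] yang 3.68 F [-0.7 -0.1 -1.1] w 9.3
rv [-0.0114 -0.0117 -0.0022] d [-0.0178  0.0045  0.0829] rows>= 2.0
```

View pics/t2.png

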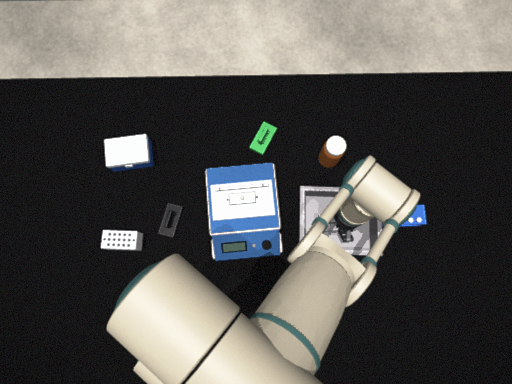

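The top view shows the gripper over the crate at about (345,225), and the deck is clear with the plate and pin showing at (243,198). I'll lower the cover and release it.

```bash
python3 -m inch '[[0,0,0,-0.012,0.003,0.04,-1],[0,0,0,-0.012,0.003,0.075,-1],[0,0,0,-0.012,0.003,0.075,-1],[0,0,0,-0.012,0.003,0.075,-1],[0,0,0,-0.012,0.003,0.075,1],[0,0,0,-0.012,0.003,0.075,1],[0,0,0,-0.012,0.003,0.075,1],[0,0,0,-0.012,0.003,0.075,1]]'
python3 -c "
from h import *
go(462,-321,205,3.8)"
```

```text
time: 8.22
eef_pos: [467.1, -320.9, 52.3]
eef_rot: [0.684, 0.73, 0.0, 0.002]
ft_force: [0.2, 0.0, -0.1]
grip_width: 57.6
t 8.22 at [ 467.1 -320.9   52.3] yang 3.74 F [ 0.2  0.  -0.1] w 57.6
rv [ 0.0026  0.0024 -0.0011] d [-1.000e-04 -4.700e-03 -1.527e-01] rows>= 3.7
```

```bash
python3 -m inch '[[0,0,0,0,0,-0.04,1],[0,0,0,0,0,-0.08,1],[0,0,0,0,0,-0.12,1],[0,0,0,0,0,-0.16,1],[0,0,0,0,0,-0.17,1],[0,0,0,0,0,-0.17,1]]'
python3 -c "
from h import *
go(528,-10,205,4.4)
im,W=cam('wrist','w3.png')
im,W=cam('top')
spots('top',W,['seat','cover_grip','block_centre','block_base'])"
```

```text
time: 8.72
eef_pos: [468.0, -321.9, 225.5]
eef_rot: [0.684, 0.73, 0.0, 0.005]
ft_force: [0.6, 0.0, -0.0]
grip_width: 85.2
t 8.72 at [ 468.  -321.9  225.5] yang 3.73 F [ 0.6  0.  -0. ] w 85.2
rv [ 0.0073  0.0074 -0.0117] d [0.3075 0.08   0.0188] rows>= 7.6
top seat 0.83 [534.4 -45.6  83.7]
top cover_grip 0.78 [ 472.2 -319.7   36.6]
top cover_grip 0.59 [ 735.  -109.9   33.6]
top cover_grip 0.57 [484.6 163.1  34.6]
top block_centre 0.8 [424.3 296.9  28.5]
top block_base 0.65 [501.5 -51.5  -3.2]
top block_base 0.63 [423.1 297.8   2.3]
```

View pics/w3.png

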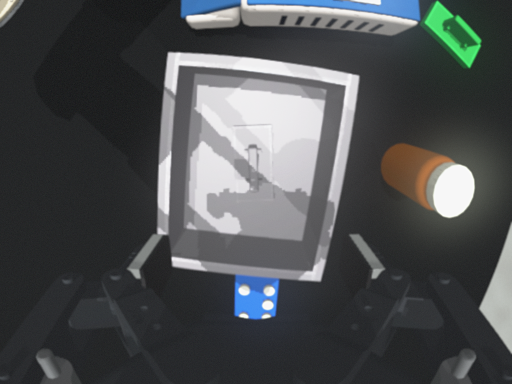

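The cover lies upright in the crate at about (253,165). Next I'll look at the pin from above the seat.

```bash
python3 -m inch '[[0,0,-0.012,0.268,0.078,0.02,1],[0,0,-0.012,0.268,0.078,0.02,1],[0,0,-0.012,0.268,0.078,0.02,1],[0,0,-0.012,0.268,0.078,0.02,1],[0,0,-0.012,0.268,0.078,0.02,1],[0,0,-0.012,0.268,0.078,0.02,1],[0,0,-0.012,0.268,0.078,0.02,1],[0,0,-0.012,0.268,0.078,0.02,1]]'
python3 -m inch '[[0,0,0,0,0,0.01,1],[0,0,0,0,0,0.01,1],[0,0,0,0,0,0.01,1],[0,0,0,0,0,0.01,1],[0,0,0,0,0,0.01,1]]'
python3 - <<'E'
from h import *
for i in range(3): go(533,-50,230,4.4);im,W=cam('wrist','w4.png')
np.save('W4.npy',W)
spots('wrist',W,['heater','seat','plate'])
cv2.imwrite('pics/w4z.png',cv2.resize(im['frame'][100:280,180:350,::-1],None,fx=3.3,fy=3.3,interpolation=cv2.INTER_CUBIC))
E
```

```text
time: 9.68
eef_pos: [526.1, -42.1, 198.4]
eef_rot: [0.677, 0.736, 0.001, -0.003]
ft_force: [-0.4, -1.0, 0.2]
grip_width: 85.3
time: 10.1
eef_pos: [526.4, -49.1, 190.2]
eef_rot: [0.68, 0.733, -0.0, -0.0]
ft_force: [0.6, -0.1, 0.2]
grip_width: 85.2
t 10.1 at [526.4 -49.1 190.2] yang 4.3 F [ 0.6 -0.1  0.2] w 85.2
rv [-0.0002  0.0001 -0.0017] d [-0.0014  0.0065 -0.0398] rows>= 1.0
t 10.15 at [526.6 -49.  190.4] yang 4.31 F [-0.3 -0.7 -0.4] w 85.2
rv [ 0.0002  0.0001 -0.0016] d [-0.0015  0.0064 -0.0396] rows>= 1.0
t 10.2 at [526.6 -48.8 190.5] yang 4.32 F [0.1 0.4 0.5] w 85.2
rv [ 0.0004  0.0001 -0.0014] d [-0.0017  0.0063 -0.0395] rows>= 1.0
wrist heater 0.95 [496.7 -52.1  -4.2]
wrist heater 0.25 [528.8 -48.1  87.5]
wrist seat 0.6 [526.4 -47.6  84.2]Traceback (most recent call last):
  File "<stdin>", line 4, in <module>
  File "h.py", line 16, in spots
    for d in robot.spot_point(name,q)[:4]:
             ~~~~~~~~~~~~~~~~^^^^^^^^
ValueError: it knows: block_base, block_centre, bottle, cover_grip, crate_in, heater, rack, seat, tipbox
```

```bash
python3 -c "
import cv2
f=cv2.imread('pics/w4.png')[100:280,180:350]
cv2.imwrite('pics/w4z.png',cv2.resize(f,None,fx=3.3,fy=3.3,interpolation=cv2.INTER_CUBIC))"
```

```text
(no output)
```

View pics/w4z.png

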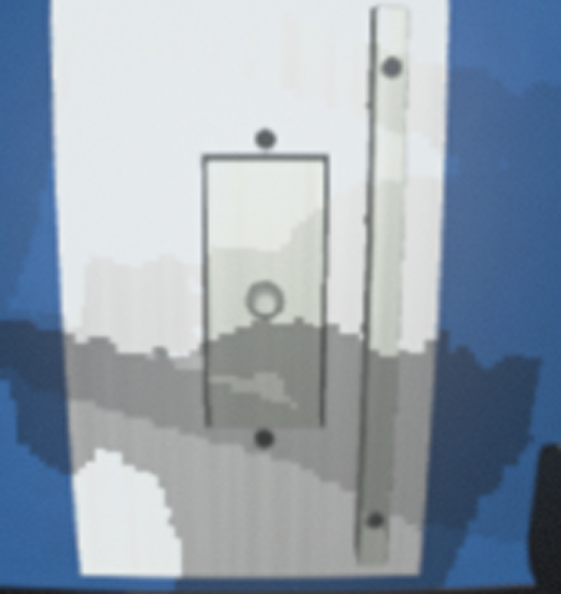

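View pics/w4.png

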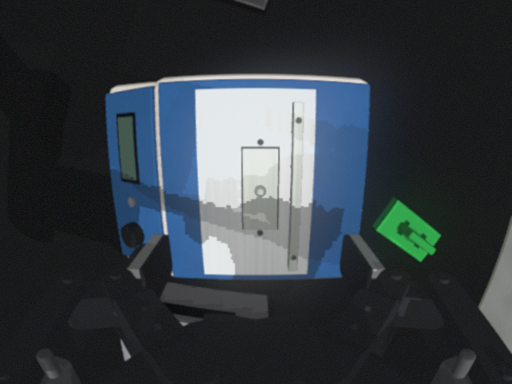

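The pin is at zoom (265,300). The plate is up, with its outline over (203–328,155–428), and the rail's front edge runs from (373,8) to (358,560).

```bash
python3 - <<'E'
from h import *
W=np.load('W4.npy') if __import__('os').path.exists('W4.npy') else None
g=lambda p,z:pick(W,p,z,off=(180,100))
print('pin',g([(265,300)],94),g([(265,300)],90))
r=g([(373,8),(358,560)],98);print('rail',r.round(1),ang(r[0],r[1])+90,np.linalg.norm(r[0]-r[1]),r.mean(0))
n=np.array([r[0,1]-r[1,1],r[1,0]-r[0,0]]);n/=np.linalg.norm(n);p=g([(265,300)],93)[0];print('rail-pin',(r[0]-p)@n)
c=g([(205,155),(329,155),(323,428),(208,428)],87);print('plate slot',c.round(1),c.mean(0))
c=g([(265,139),(264,438)],85);print('screw holes',c.round(1),c.mean(0),ang(c[0],c[1])+90)
D=g([(448,3),(420,575),(82,575)],85);print('deck',((D[0]+D[2])/2).round(1))
go(424,298,200,-3.4)
E
```

```text
pin [[529.3617793 -47.1904855]] [[529.50863837 -48.31107197]]
rail [[ 549.1   27.5]
 [ 560.9 -118.6]] 4.599999999999994 146.58991721595717 [555.0328194 -45.5712135]
rail-pin 25.70400449578879
plate slot [[511.6 -12.5]
 [542.7 -10.1]
 [548.3 -84. ]
 [517.1 -86.4]] [529.90845502 -48.24758791]
screw holes [[526.4  -7.6]
 [532.6 -89. ]] [529.4723352  -48.29236966] 4.400000000000006
deck [526.1 -53.5]
t 10.35 at [526.6 -48.3 190.5] yang 4.37 F [-0.5 -0.4  0.6] w 85.1
rv [0.0005 0.     0.1356] d [ 0.3531 -0.0759 -0.0096] rows>= 8.7
```

```bash
python3 -m inch '[[0,0,0.136,0.33,-0.071,-0.02,1],[0,0,0.136,0.33,-0.071,-0.02,1],[0,0,0.136,0.33,-0.071,-0.02,1],[0,0,0.136,0.33,-0.071,-0.02,1],[0,0,0.136,0.33,-0.071,-0.02,1],[0,0,0.136,0.33,-0.071,-0.02,1],[0,0,0.136,0.33,-0.071,-0.02,1],[0,0,0.136,0.33,-0.071,-0.02,1]]'
python3 -m inch '[[0,0,0,0.02,-0.004,0.01,1],[0,0,0,0.02,-0.004,0.01,1],[0,0,0,0.02,-0.004,0.01,1],[0,0,0,0.02,-0.004,0.01,1],[0,0,0,0.02,-0.004,0.01,1]]'
python3 - <<'E'
from h import *
for i in range(2): go(424,298,200,-3.4);im,W=cam('wrist','w5.png')
np.save('W5.npy',W)
spots('wrist',W,['block_centre','block_base'])
cv2.imwrite('pics/w5z.png',cv2.resize(im['frame'][100:280,170:340,::-1],None,fx=3.3,fy=3.3,interpolation=cv2.INTER_CUBIC))
E
```

```text
time: 11.02
eef_pos: [431.7, 270.2, 210.4]
eef_rot: [0.728, 0.686, 0.0, 0.0]
ft_force: [1.4, -0.0, 0.3]
grip_width: 85.6
time: 11.43
eef_pos: [430.2, 287.5, 200.1]
eef_rot: [0.728, 0.685, 0.0, 0.0]
ft_force: [1.0, 0.2, 0.3]
grip_width: 85.6
t 11.43 at [430.2 287.5 200.1] yang -3.46 F [1.  0.2 0.3] w 85.6
rv [ 0.0005  0.0004 -0.001 ] d [ 0.0101 -0.0068  0.0001] rows>= 0.3
t 11.48 at [430.3 287.5 200.1] yang -3.48 F [ 0.1  1.  -0.5] w 85.5
rv [ 0.0005  0.0002 -0.0014] d [ 0.0101 -0.0069  0.0001] rows>= 0.3
wrist block_centre 0.77 [421.3 295.7  26.7]
wrist block_base 0.9 [420.7 295.9  -0.7]
```

View pics/w5z.png

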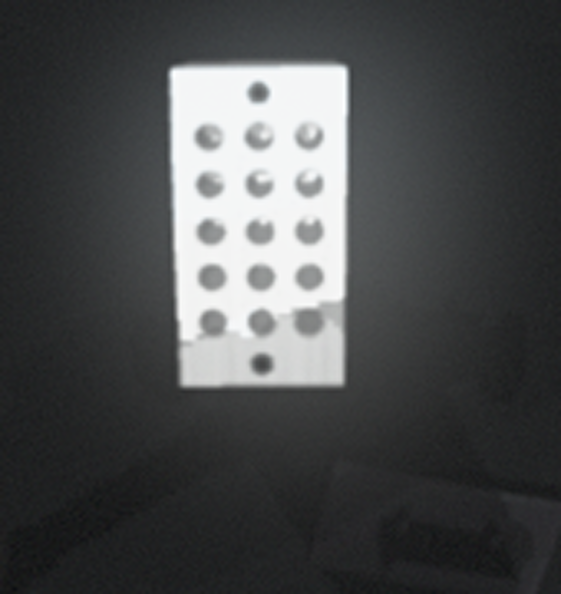

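The block's top face fills zoom (170,68), (348,68), (345,385), (180,385).

```bash
python3 - <<'E'
from h import *
W=np.load('W5.npy')
c=pick(W,[(170,68),(348,68),(345,385),(180,386)],60,off=(170,100));print(c.round(1),c.mean(0).round(1),[ang(c[i],c[(i+1)%4]) for i in range(4)])
h=pick(W,[(259,92),(262,364)],60,off=(170,100));print(h,h.mean(0),ang(h[0],h[1])+90)
h=pick(W,[(259,136),(260,184),(260,232),(261,277),(261,323)],60,off=(170,100));print(h.mean(0),ang(h[0],h[-1])+90)
go(423,294,31,-4)
E
```

```text
[[400.4 347.3]
 [451.2 344. ]
 [445.9 248.2]
 [395.2 250.8]] [423.2 297.6] [-3.7, -93.2, 177.0, 86.9]
[[425.41570519 338.59424086]
 [420.91695979 256.58971346]] [423.16633249 297.59197716] -3.0999999999999943
[423.11077231 297.77075171] -3.200000000000003
t 11.63 at [430.2 287.7 200.1] yang -3.48 F [-0.3 -0.2 -0.4] w 85.6
rv [ 0.0005 -0.0002  0.0091] d [ 0.0058 -0.0076  0.1691] rows>= 4.1
```

```bash
python3 -c "
from h import *
go(423.2,297.7,30,-3.2)"; python3 -m inch '[[0,0,-0.005,0.0095,-0.0075,0.04,1],[0,0,-0.005,0.0095,-0.0075,0.08,1],[0,0,-0.005,0.0095,-0.0075,0.12,1],[0,0,-0.005,0.0095,-0.0075,0.15,1],[0,0,-0.005,0.0095,-0.0075,0.17,1],[0,0,-0.005,0.0095,-0.0075,0.17,1],[0,0,-0.005,0.0095,-0.0075,0.17,1]]'
python3 -c "
from h import *
go(423.2,297.7,30,-3.2)"
```

```text
t 11.63 at [430.2 287.7 200.1] yang -3.48 F [-0.3 -0.2 -0.4] w 85.6
rv [ 0.0005 -0.0002 -0.0049] d [ 0.0095 -0.0077  0.1701] rows>= 4.1
time: 12.22
eef_pos: [422.6, 298.0, 29.4]
eef_rot: [0.726, 0.687, -0.001, -0.0]
ft_force: [0.7, 0.2, 0.1]
grip_width: 85.7
t 12.22 at [422.6 298.   29.4] yang -3.14 F [0.7 0.2 0.1] w 85.7
rv [-0.0018  0.001   0.001 ] d [-0.0002  0.0006 -0.0006] rows>= 0.0
```

```bash
python3 -m inch '[[0,0,0,0,0,0,-1],[0,0,0,0,0,0,-1],[0,0,0,0,0,0,-1],[0,0,0,0,0,0,-1],[0,0,0,0,0,0,-1],[0,0,0,0,0,0,-1]]' 90
python3 -c "
from h import *
go(423.2,297.7,30,-3.2)"
python3 -m inch '[[0,0,0,0,0,-0.01,-1],[0,0,0,0,0,-0.02,-1],[0,0,0,0,0,-0.05,-1],[0,0,0,0,0,-0.09,-1],[0,0,0,0,0,-0.13,-1],[0,0,0,0,0,-0.17,-1],[0,0,0,0,0,-0.17,-1],[0,0,0,0,0,-0.17,-1]]'
python3 -c "
from h import *
go(531,-67,200,4.4)"
```

```text
time: 12.72
eef_pos: [424.3, 299.3, 32.0]
eef_rot: [0.726, 0.688, 0.002, 0.001]
ft_force: [0.6, 0.6, 5.8]
grip_width: 48.5
t 12.72 at [424.3 299.3  32. ] yang -3.1 F [0.6 0.6 5.8] w 48.5
rv [ 0.0038 -0.0022  0.0018] d [-0.0017 -0.001   0.002 ] rows>= 0.1
time: 13.38
eef_pos: [423.9, 299.2, 203.0]
eef_rot: [0.726, 0.688, 0.003, 0.001]
ft_force: [-0.5, 0.0, -6.6]
grip_width: 48.7
t 13.38 at [423.9 299.2 203. ] yang -3.09 F [-0.5  0.  -6.6] w 48.7
rv [ 0.006  -0.0031 -0.1306] d [-0.3599  0.1267  0.0025] rows>= 9.2
```

```bash
python3 -c "
from h import *
go(520,-28,200,4.4)"
python3 -m inch '[[0,0,-0.131,-0.32,0.114,0,-1],[0,0,-0.131,-0.32,0.114,0,-1],[0,0,-0.131,-0.32,0.114,0,-1],[0,0,-0.131,-0.32,0.114,0,-1],[0,0,-0.131,-0.32,0.114,0,-1],[0,0,-0.131,-0.32,0.114,0,-1],[0,0,-0.131,-0.32,0.114,0,-1],[0,0,-0.131,-0.32,0.114,0,-1]]'
python3 -m inch '[[0,0,0,0,0,0,-1],[0,0,0,0,0,0,-1],[0,0,0,0,0,0,-1],[0,0,0,0,0,0,-1],[0,0,0,0,0,0,-1]]'
python3 - <<'E'
from h import *
for i in range(2): go(520,-28,200,4.4);im,W=cam('wrist','w6.png')
np.save('W6.npy',W)
E
```

```text
t 13.38 at [423.9 299.2 203. ] yang -3.09 F [-0.5  0.  -6.6] w 48.7
rv [ 0.006  -0.0031 -0.1306] d [-0.3216  0.1136  0.0026] rows>= 8.2
time: 14.05
eef_pos: [514.2, -18.2, 197.5]
eef_rot: [0.679, 0.734, -0.001, -0.002]
ft_force: [1.0, 0.3, -5.5]
grip_width: 48.6
time: 14.47
eef_pos: [515.2, -15.2, 199.1]
eef_rot: [0.679, 0.734, -0.0, -0.001]
ft_force: [-0.4, 0.6, -5.3]
grip_width: 48.4
t 14.47 at [515.2 -15.2 199.1] yang 4.51 F [-0.4  0.6 -5.3] w 48.4
rv [-0.0019 -0.0009  0.002 ] d [-0.0131  0.0038 -0.0009] rows>= 0.3
t 14.52 at [515.5 -15.2 199.4] yang 4.53 F [-1.1  0.2 -5.5] w 48.7
rv [-0.0011 -0.0006  0.0023] d [-0.0131  0.0035 -0.0006] rows>= 0.3
```

View pics/w6.png

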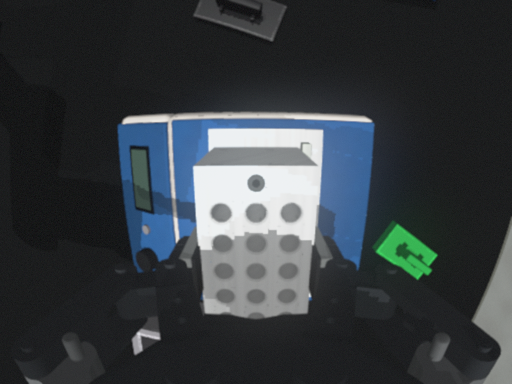

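The block is held square in the fingers. Its top screw hole is at (256,183) and the well rows are at v = 212, 243, 270 and 296. I'll work out the block's centre in the tool frame.

```bash
python3 - <<'E'
from h import *
im,_=cam('wrist'); T=np.array(im['tool_from_camera'])
for z in(-26,-28,-30):
    p=toplane(im,T,[(256,183),(256,212),(255.5,243),(255.5,270.5),(255.5,296),(194.5,167),(318,167)],z,True)[:,:2]; print(z,p.round(1).tolist())
f=im['frame'][140:330,170:350][:,:,::-1]
cv2.imwrite('pics/w6z.png',cv2.resize(f,None,fx=3.1,fy=3.1,interpolation=cv2.INTER_CUBIC))
E
```

```text
-26 [[39.2, -0.8], [26.9, -0.8], [12.6, -1.0], [-1.3, -1.0], [-15.7, -1.0], [45.9, -25.6], [46.0, 24.2]]
-28 [[39.8, -0.8], [27.6, -0.8], [13.6, -1.0], [-0.1, -1.0], [-14.2, -1.0], [46.3, -25.1], [46.4, 23.8]]
-30 [[40.3, -0.8], [28.3, -0.8], [14.5, -1.0], [1.1, -1.0], [-12.8, -1.0], [46.7, -24.7], [46.7, 23.4]]
```

View pics/w6z.png

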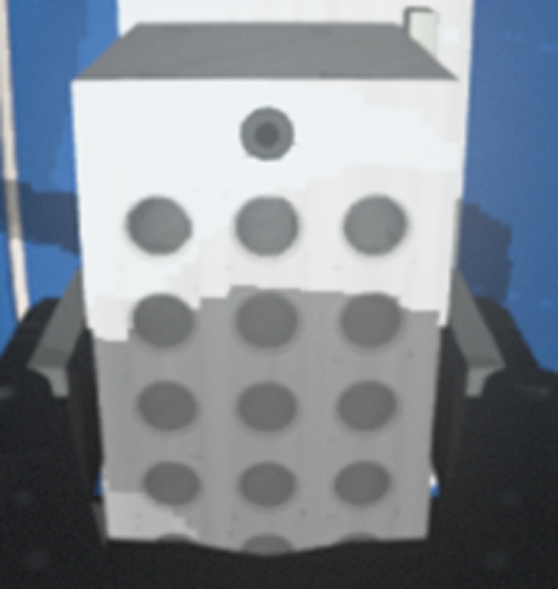

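```bash
python3 -c "
from h import *
go(520.8,-27.3,132,4.4)"

```

```text
t 14.62 at [515.9 -15.5 199.8] yang 4.52 F [-0.1  0.8 -5.6] w 48.3
rv [-0.0002 -0.0002  0.0021] d [-0.0122  0.004   0.0678] rows>= 1.7
```

```bash
python3 -m inch '[[0,0,0.002,-0.012,0.004,0.01,-1],[0,0,0.002,-0.012,0.004,0.03,-1],[0,0,0.002,-0.012,0.004,0.05,-1],[0,0,0.002,-0.012,0.004,0.064,-1],[0,0,0.002,-0.012,0.004,0.067,-1],[0,0,0.002,-0.012,0.004,0.067,-1],[0,0,0.002,-0.012,0.004,0.067,-1],[0,0,0.002,-0.012,0.004,0.067,-1]]'
python3 - <<'E'
from h import *
go(529.6-.0+.2,-26.5,128,4.4)
im,W=cam('side','s7.png')
cv2.imwrite('pics/s7z.png',cv2.resize(im['frame'][150:270,190:330,::-1],None,fx=4.5,fy=4.5,interpolation=cv2.INTER_CUBIC))
go(529.6-.0+.2,-26.5,128,4.4)
E
```

```text
time: 15.28
eef_pos: [522.3, -28.5, 133.9]
eef_rot: [0.68, 0.733, 0.001, 0.001]
ft_force: [0.3, -0.3, -4.4]
grip_width: 48.7
t 15.28 at [522.3 -28.5 133.9] yang 4.31 F [ 0.3 -0.3 -4.4] w 48.7
rv [ 0.0025  0.0007 -0.0016] d [0.0014 0.0076 0.006 ] rows>= 0.2
t 15.33 at [522.2 -28.4 134. ] yang 4.31 F [ 0.9 -0.1 -6.1] w 48.7
rv [ 0.0026  0.0007 -0.0016] d [0.0014 0.0077 0.006 ] rows>= 0.2
```

View pics/s7z.png

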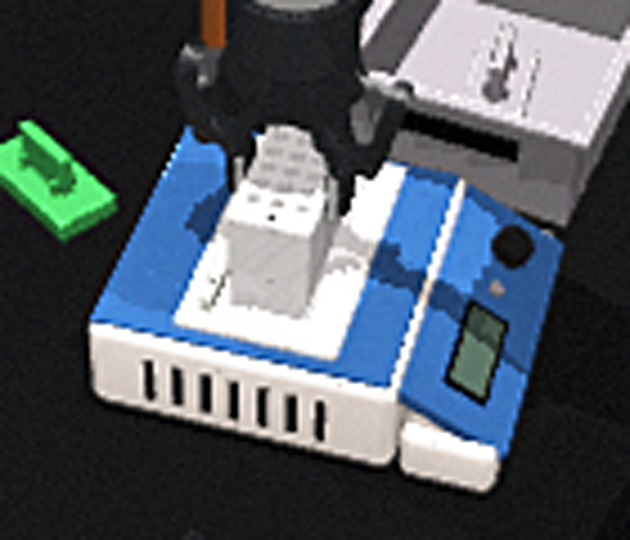

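The side view shows the block just above the deck, in front of the rail at zoom (270,270) and offset to the +y side. I'll lower it until it touches something.

```bash
python3 -m inch '[[0,0,0.0,0.001,0,0.002,-1],[0,0,0,0.001,0,0.004,-1],[0,0,0,0.001,0,0.005,-1],[0,0,0,0.001,0,0.005,-1],[0,0,0,0.001,0,0.005,-1]]'
python3 -m inch '[[0,0,0.0,0,0,0.001,-1],[0,0,0,0,0,0.001,-1],[0,0,0,0,0,0.001,-1]]'
python3 -m inch '[[0,0,0.0,0,0,0.001,-1],[0,0,0,0,0,0.001,-1],[0,0,0,0,0,0.001,-1]]'

```

```text
time: 15.75
eef_pos: [521.0, -27.2, 127.8]
eef_rot: [0.68, 0.733, 0.0, -0.0]
ft_force: [0.4, 0.4, -4.8]
grip_width: 48.6
time: 16.0
eef_pos: [521.0, -27.2, 126.8]
eef_rot: [0.68, 0.733, 0.0, -0.0]
ft_force: [0.4, -0.0, -5.0]
grip_width: 48.6
time: 16.25
eef_pos: [521.2, -27.3, 125.9]
eef_rot: [0.68, 0.733, 0.0, 0.0]
ft_force: [0.5, 1.0, -4.3]
grip_width: 48.9
```

```bash
python3 -m inch '[[0,0,0.0,0,0,0.001,-1],[0,0,0,0,0,0.001,-1],[0,0,0,0,0,0.001,-1]]'
python3 -m inch '[[0,0,0.0,0,0,0.001,-1],[0,0,0,0,0,0.001,-1],[0,0,0,0,0,0.001,-1]]'

```

```text
time: 16.5
eef_pos: [521.3, -27.2, 125.7]
eef_rot: [0.68, 0.733, 0.0, 0.0]
ft_force: [-2.1, 0.8, 3.1]
grip_width: 48.2
time: 16.75
eef_pos: [521.3, -27.2, 125.4]
eef_rot: [0.68, 0.733, 0.0, 0.001]
ft_force: [-4.2, 1.6, 9.0]
grip_width: 48.3
```

```bash
python3 -m inch '[[0,0,0,0,0,-0.0015,-1],[0,0,0,0,0.002,-0.0015,-1],[0,0,0,0,0.004,-0.0015,-1],[0,0,0,0,0.006,-0.0015,-1],[0,0,0,0,0.007,-0.0015,-1],[0,0,0,0,0.007,-0.0015,-1],[0,0,0,0,0.007,-0.0015,-1]]'
python3 -m inch '[[0,0,0.0,0,0.001,0,-1],[0,0,0,0,0.001,0,-1],[0,0,0,0,0.001,0,-1]]'

```

```text
time: 17.33
eef_pos: [526.4, -26.9, 125.5]
eef_rot: [0.68, 0.733, -0.001, -0.001]
ft_force: [-5.1, -0.1, 6.8]
grip_width: 48.5
time: 17.58
eef_pos: [526.9, -26.9, 125.5]
eef_rot: [0.68, 0.733, -0.002, -0.002]
ft_force: [-6.5, -0.9, 7.5]
grip_width: 48.5
```

```bash
python3 -m inch '[[0,0,0,0,0,-0.002,-1],[0,0,0,0,0,-0.002,-1],[0,0,0,0,0,-0.002,-1],[0,0,0,0,0,-0.002,-1]]'
python3 - <<'E'
from h import *
s=robot.sense();print(s['wrist_torque'])
im,W=cam('wrist','w8.png')
f=im['frame'][140:330,170:350][:,:,::-1]
cv2.imwrite('pics/w8z.png',cv2.resize(f,None,fx=3.1,fy=3.1,interpolation=cv2.INTER_CUBIC))
go(528,-28,126,4.4)
E
```

```text
time: 17.92
eef_pos: [529.2, -26.6, 126.6]
eef_rot: [0.68, 0.733, -0.0, -0.0]
ft_force: [0.4, -0.2, -5.5]
grip_width: 48.4
[0.0319511  0.01347159 0.02068715]
t 17.97 at [529.1 -26.6 126.7] yang 4.29 F [ 0.4  0.5 -5.3] w 48.4
rv [-0.0005 -0.0004 -0.0018] d [-0.0013 -0.0012  0.0007] rows>= 0.0
```

View pics/w8z.png

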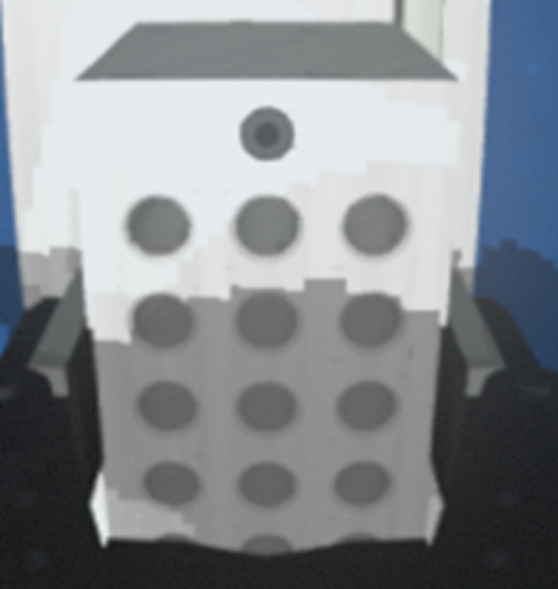

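The block hasn't shifted in the grip and is clear of the pin again. Now I'll push it gently toward the rail.

```bash
python3 -m inch '[[0,0,0.0,0,0.001,0,-1],[0,0,0,0,0.001,0,-1],[0,0,0,0,0.001,0,-1]]'
python3 -m inch '[[0,0,0.0,0,0.001,0,-1],[0,0,0,0,0.001,0,-1],[0,0,0,0,0.001,0,-1]]'
python3 -m inch '[[0,0,0.0,0,0.001,0,-1],[0,0,0,0,0.001,0,-1],[0,0,0,0,0.001,0,-1]]'

```

```text
time: 18.22
eef_pos: [529.8, -26.5, 127.0]
eef_rot: [0.68, 0.733, -0.0, -0.0]
ft_force: [-1.2, 0.5, -5.4]
grip_width: 48.0
time: 18.47
eef_pos: [529.8, -26.5, 127.0]
eef_rot: [0.68, 0.733, -0.001, -0.001]
ft_force: [-2.5, -1.0, -5.3]
grip_width: 48.5
time: 18.72
eef_pos: [529.9, -26.5, 127.1]
eef_rot: [0.68, 0.733, -0.002, -0.002]
ft_force: [-5.9, -1.1, -2.1]
grip_width: 48.4
```

```bash
python3 -m inch '[[0,0,0.0,0,0,0.001,-1],[0,0,0,0,0,0.002,-1],[0,0,0,0,0,0.002,-1],[0,0,0,0,0,0.002,-1]]'
python3 -m inch '[[0,0,0.0,-0.002,0,0,-1],[0,0,0,-0.004,0,0,-1],[0,0,0,-0.005,0,0,-1],[0,0,0,-0.005,0,0,-1]]'

```

```text
time: 19.05
eef_pos: [529.9, -26.3, 125.7]
eef_rot: [0.68, 0.733, -0.001, -0.002]
ft_force: [-6.7, 0.3, 1.5]
grip_width: 48.3
time: 19.38
eef_pos: [530.1, -28.6, 125.9]
eef_rot: [0.68, 0.733, 0.001, -0.003]
ft_force: [-6.6, 6.8, 3.6]
grip_width: 48.3
```

```bash
python3 -m inch '[[0,0,0.0,-0.002,0,0,-1],[0,0,0,-0.004,0,0,-1],[0,0,0,-0.005,0,0,-1],[0,0,0,-0.005,0,0,-1]]'
python3 -m inch '[[0,0,0.0,-0.002,0,0,-1],[0,0,0,-0.004,0,0,-1],[0,0,0,-0.005,0,0,-1],[0,0,0,-0.005,0,0,-1]]'

```

```text
time: 19.72
eef_pos: [530.4, -33.6, 125.9]
eef_rot: [0.68, 0.733, 0.001, -0.003]
ft_force: [-6.8, 6.1, 3.8]
grip_width: 48.5
time: 20.05
eef_pos: [530.8, -38.5, 125.8]
eef_rot: [0.68, 0.733, 0.001, -0.003]
ft_force: [-7.3, 6.4, 2.6]
grip_width: 48.9
```

```bash
python3 -m inch '[[0,0,0.0,-0.002,0,0,-1],[0,0,0,-0.004,0,0,-1],[0,0,0,-0.004,0,0,-1],[0,0,0,-0.004,0,0,-1]]'
python3 -m inch '[[0,0,0.0,-0.001,0,0,-1],[0,0,0,-0.002,0,0,-1],[0,0,0,-0.002,0,0,-1]]'

```

```text
time: 20.38
eef_pos: [531.3, -44.1, 125.0]
eef_rot: [0.68, 0.733, -0.001, -0.002]
ft_force: [-5.1, 2.0, -3.2]
grip_width: 48.8
time: 20.63
eef_pos: [531.4, -46.2, 124.7]
eef_rot: [0.68, 0.733, -0.001, -0.003]
ft_force: [-5.5, 1.7, -4.3]
grip_width: 48.6
```

The block is starting to drop over the pin: z is down to 124.7 and the support force is gone. I'll lower it in steps.

```bash
python3 -m inch '[[0,0,0.0,-0.0005,0,0.001,-1],[0,0,0,-0.0005,0,0.002,-1],[0,0,0,-0.0005,0,0.002,-1]]'
python3 -m inch '[[0,0,0.0,0,0,0.001,-1],[0,0,0,0,0,0.002,-1],[0,0,0,0,0,0.002,-1]]'
python3 -m inch '[[0,0,0.0,0,0,0.001,-1],[0,0,0,0,0,0.001,-1],[0,0,0,0,0,0.001,-1]]'

```

```text
time: 20.88
eef_pos: [531.5, -47.2, 122.8]
eef_rot: [0.68, 0.733, -0.001, -0.002]
ft_force: [-5.8, -0.0, -4.0]
grip_width: 48.8
time: 21.13
eef_pos: [531.5, -47.5, 121.1]
eef_rot: [0.68, 0.733, -0.001, -0.002]
ft_force: [-6.2, -0.5, -1.3]
grip_width: 48.8
time: 21.38
eef_pos: [531.5, -47.5, 120.8]
eef_rot: [0.68, 0.733, -0.001, -0.002]
ft_force: [-7.1, 0.1, 1.8]
grip_width: 48.6
```

```bash
python3 -m inch '[[0,0,0.0,0.0005,-0.002,0,-1],[0,0,0,0.0005,-0.003,0.001,-1],[0,0,0,0.0005,-0.003,0.002,-1],[0,0,0,0.0005,-0.003,0.002,-1]]'
python3 -m inch '[[0,0,0.0,0,0,0.001,-1],[0,0,0,0,0,0.002,-1],[0,0,0,0,0,0.002,-1]]'

```

```text
time: 21.72
eef_pos: [531.3, -47.5, 119.0]
eef_rot: [0.68, 0.733, 0.001, 0.001]
ft_force: [-2.7, 0.4, 3.2]
grip_width: 48.3
time: 21.97
eef_pos: [531.3, -47.5, 117.0]
eef_rot: [0.68, 0.733, 0.001, 0.0]
ft_force: [-4.5, 0.7, 6.1]
grip_width: 48.8
```

```bash
python3 -m inch '[[0,0,0.0,0,-0.0005,0.001,-1],[0,0,0,0,-0.0005,0.001,-1],[0,0,0,0,-0.0005,0.001,-1]]'
python3 -m inch '[[0,0,0.0,0,0,0.001,-1],[0,0,0,0,0,0.001,-1],[0,0,0,0,0,0.001,-1]]'

```

```text
time: 22.22
eef_pos: [531.3, -47.5, 117.0]
eef_rot: [0.68, 0.733, 0.001, 0.001]
ft_force: [-4.5, 1.3, 12.0]
grip_width: 48.7
time: 22.47
eef_pos: [531.3, -47.5, 116.9]
eef_rot: [0.68, 0.733, 0.001, 0.001]
ft_force: [-6.5, 1.4, 18.2]
grip_width: 48.9
```

The block has hit a hard stop at TCP z 117, 8.7 mm below first contact with the pin tip (9 mm expected), with 18 N measured upward. I'll check with pictures.

```bash
python3 - <<'E'
from h import *
im,W=cam('wrist','w9.png')
a=cv2.resize(im['frame'][120:330,150:360][:,:,::-1],(400,400),interpolation=cv2.INTER_CUBIC)
im,W=cam('side','s9.png')
b=cv2.resize(im['frame'][165:265,200:300,::-1],(400,400),interpolation=cv2.INTER_CUBIC)
cv2.imwrite('pics/c9.png',np.hstack([a,b]))
spots('side',W,['block_centre','block_base','cover_grip'])
go(531,-47,117,4.4); print(robot.sense()['wrist_torque'])
E
```

```text
side block_centre 0.8 [529.  -47.9 118.8]
side block_centre 0.61 [ 667.2 -310.7    1. ]
side block_base 0.95 [530.9 -52.2  83.9]
side cover_grip 0.8 [ 733.3 -115.7   36.9]
side cover_grip 0.72 [485.2 164.2  31.1]
side cover_grip 0.57 [ 469.7 -324.2   34.5]
t 22.72 at [531.3 -47.5 117. ] yang 4.29 F [-6.   1.5 17.8] w 48.5
rv [ 0.0034  0.0004 -0.0019] d [ 0.0006 -0.0002 -0.    ] rows>= 0.0
[0.40419262 1.14265291 0.08474342]
```

View pics/c9.png

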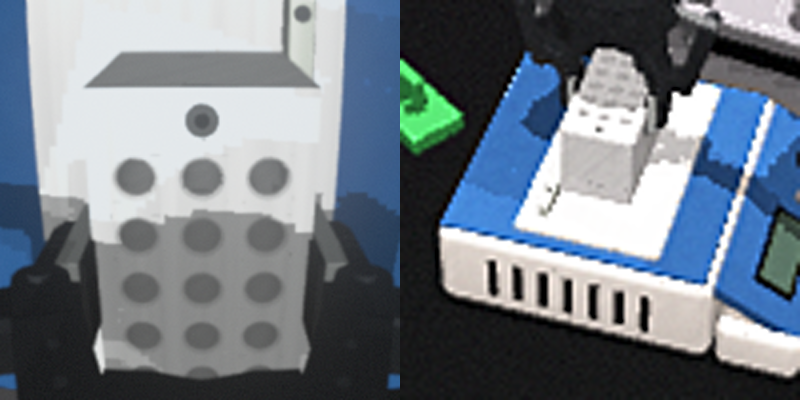

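```bash
python3 -m inch '[[0,0,0.0,0,-0.001,0,-1],[0,0,0,0,-0.002,0,-1],[0,0,0,0,-0.002,0.0005,-1],[0,0,0,0,-0.002,0.0005,-1],[0,0,0,0,-0.002,0.0005,-1],[0,0,0,0,-0.002,0.0005,-1]]'
python3 -m inch '[[0,0,0,0,0,0,-1],[0,0,0,0,0,0,-1],[0,0,0,0,0,0,-1],[0,0,0,0,0,0,-1],[0,0,0,0,0,0,-1],[0,0,0,0,0,0,-1]]'
```

```text
time: 23.22
eef_pos: [531.1, -47.6, 117.0]
eef_rot: [0.68, 0.733, 0.003, 0.003]
ft_force: [-2.4, 2.7, 16.8]
grip_width: 48.2
time: 23.72
eef_pos: [531.2, -47.5, 117.0]
eef_rot: [0.68, 0.733, 0.003, 0.003]
ft_force: [-1.8, 3.0, 17.4]
grip_width: 48.6
```

```bash
python3 - <<'E'
from h import *
for i in range(2): go(531,-47,117,4.4); print(robot.sense()['wrist_torque']); cam('wrist')
E
```

```text
t 23.72 at [531.2 -47.5 117. ] yang 4.28 F [-1.8  3.  17.4] w 48.6
rv [ 0.0073  0.0005 -0.0022] d [ 0.0006 -0.0001  0.    ] rows>= 0.1
[0.61540596 0.94679426 0.08560891]
t 23.77 at [531.1 -47.6 117. ] yang 4.28 F [-1.9  3.8 17.8] w 48.6
rv [ 0.0073  0.0005 -0.0021] d [ 0.0006 -0.0001  0.    ] rows>= 0.1
[0.51498405 0.90556495 0.07727583]
```

```bash
python3 -m inch '[[0.005,0,0,0,0.0005,0,-1],[0.008,0,0,0,0.0005,0.0005,-1],[0.008,0,0,0,0.0005,0.0005,-1],[0.008,0,0,0,0.0005,0.0005,-1],[0.008,0,0,0,0.0005,0.0005,-1],[0.008,0,0,0,0.0005,0.0005,-1]]'
python3 -c "
from h import *
go(531,-47,117,4.4); print(robot.sense()['wrist_torque'])"
```

```text
time: 24.32
eef_pos: [531.4, -47.5, 117.0]
eef_rot: [0.68, 0.733, -0.0, 0.0]
ft_force: [-5.6, 2.8, 21.5]
grip_width: 48.3
t 24.32 at [531.4 -47.5 117. ] yang 4.29 F [-5.6  2.8 21.5] w 48.3
rv [-0.0007  0.0006 -0.002 ] d [ 0.0006 -0.0003  0.    ] rows>= 0.0
[0.5828791  0.65348513 0.06853751]
```

```bash
python3 -m inch '[[0,0,0,0,0,0,-1],[0,0,0,0,0,0,-1],[0,0,0,0,0,0,-1],[0,0,0,0,0,0,-1],[0,0,0,0,0,0,-1],[0,0,0,0,0,0,-1],[0,0,0,0,0,0,-1],[0,0,0,0,0,0,-1]]'
python3 - <<'E'
from h import *
im,W=cam('top','t10.png')
spots('top',W,['block_centre','cover_grip','tipbox','bottle','rack'])
print(robot.job_done())
E
```

```text
time: 24.98
eef_pos: [531.3, -47.5, 117.0]
eef_rot: [0.68, 0.733, -0.0, -0.0]
ft_force: [-6.7, 2.4, 21.3]
grip_width: 48.3
top block_centre 0.77 [532.2 -46.4 114.1]
top cover_grip 0.73 [ 736.6 -109.    30.7]
top cover_grip 0.61 [ 472.4 -318.3   36.4]
top tipbox 0.85 [688.  290.6   1.1]
top bottle 0.63 [ 6.662e+02 -3.123e+02  3.000e-01]
top rack 0.58 [ 480.6 -513.3   -1.2]
the job is handed in; nothing more can be done
None
```

The transit cover is in the crate, and the tube block is seated over the pin and still held down by the fingers. I handed the job in at about 25 s; no verdict is reported.

- **Slide:** I set the block against the back rail about 20 mm to the +y side of its seat and slid it along the rail until it dropped. At that offset the pin tip is under the block, so I held the block level with its underside on the pin tip, not on the deck itself.
- **Seating:** the pin tip, the plate and the hard stop were met at TCP heights of 125.7, 120.8 and 117.0 mm. That is 8.7 mm down from the pin tip, against the 9 mm expected.
- **Final hold:** the block was level, at 4.3° against the rail's 4.4°. The wrist force held at about 21 N, more than the spring's push, and nothing moved over the last 0.6 s.
- **Pictures:** the last top view puts the block centre at (532, -46, 114) mm and the cover in the crate. The bystanders are within about 2 mm of where they started, inside the measuring error.

**Not perfect:**
- About 6 N of sideways load towards the rail remained. I estimate the block sits up to 1 mm toward the rail from exact centre, within the hole's clearance.
- My first move with the cover went the wrong way, but it touched nothing.
- The first try at reaching the rail dragged the block's underside on the pin, so I lifted it and tried again.

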